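# Fit the core probe to the loaf tin

## Robot

A 6-joint arm with a two-finger parallel gripper is mounted at the origin on the work surface. World frame = base frame: x ahead of the robot, y to its left, z up, the work surface at z = 0. Lengths are in mm, angles in degrees, forces in N, time in s.
With the tool pointing down it reaches from about 300 to 950 mm from the base axis. Payload 3.1 kg.
Tool frame: the origin (TCP) lies midway between the tips of the shut fingers; the grasp point (between the pads) lies 19 mm behind it (bot.grip_point_offset is the z of the grasp point in the tool frame, in mm); z points along the fingers, y is the line along which they close (so a half turn about z gives the same grasp; the last joint's range is limited). The gripper opens to 85 mm and grips with 20 to 120 N. Pads are 22 mm wide; open, the fingers measure 114 mm over their backs; the gripper's body (76 mm by 85 mm) begins 54 mm behind the grasp point. The pads swing forward as they close: fully open they stand 13 mm farther back than shut.
Start: joints at [-76.243, 17.653, 93.61, -0, 68.738, -3.994], TCP at [190.516, -595.261, 231.272] pointing down, gripper open.
Joint ranges: [-175.34, 175.34], [-45.06, 112.39], [2.9, 150.54], [-68.45, 248.45], [3.09, 151.38], [-168.51, 168.51]. Speed limits (degrees/s): [159.86, 159.86, 180, 180, 180, 180].

## Interface

Orientations are given as a 3x3 rotation matrix whose columns are the frame's x, y, z axes.
In Python, from cell import bot, imaging gives the robot as it stands.
- The arm moves only by the tool servo_tool, never from a script. Its argument "motion" is a list of rows, each a list of 6 numbers: the shift along the tool's x, y, z in cm, then the turn, a rotation vector about the tool's x, y, z in rad. A call has 1 to 8 rows; each row is the pose to reach, as a shift and turn from the pose commanded when the call began, along the tool's axes at that moment; what a row does not reach only later rows make up. A row lasts 1/10 s, in which the tool goes at most 50 mm and 8.59 degrees, less where a joint would pass 70% of its speed; a pose out of reach is approached as far as the arm can. A call with a gripper value outside its range is refused whole. "gripper" is the gripper command: -1 is shut, 1 is fully open, values between are in proportion, set as the call begins (left out, the last holds). The fingers move at their own pace and stop on an object; the grip force is fixed at half the most. Time passes only in rows, so rows that repeat a pose let the fingers close. It gives the time, the measured TCP pose, the force, the opening and the grip force at its end, in the units of the state.
- bot.sense(): the state, without advancing time (a new reading comes with each control period).
- imaging.capture(name): name is "scene" or "top"; returns (picture, depth): 480x640x3 uint8, red, green, blue; 480x640 float32, mm along the optical axis (not along the pixel's ray), 0 where there is no reading.
- imaging.camera_model(name): a dict with "fx", "fy", "cx", "cy" (pixels), "D" ([k1, k2, p1, p2, k3] as OpenCV has them; the pictures are not rectified), "camera_from_world" (4x4, takes a point from world to camera coordinates). Camera axes: x right, y down, z forward; pixel columns grow to the right and rows downward; lengths in mm; the calibration is good to about 2 mm. A picture is of the moment at which its call begins. camera_model takes no time and is no camera call.
- bot.sign_off(): hands the job in; it is judged then, once.
The state is a dict: "t": time; "q": joint angles; "qvel": joint speeds; "tau": joint torques, N m; "eef_pos": TCP position; "tool_rot": TCP orientation; "wrist_force": force on the tool from outside, world axes, zero at the start; "moment": the same for the moment, N m; "finger_gap": finger opening in mm; "grip_force": force on a finger pad.
Only numpy, scipy, OpenCV 4.12 (cv2) and the standard library are available. Lean on these libraries where they do the work, as an engineer would, in place of code of your own. Each camera call takes 0.05 s, during which the arm holds its last target. There are 200 camera calls.

## Task

Get the lidded loaf tin ready for a logged bake. First bring the tin into the corner of the aluminium fence, push it square and flush against both bars and let go of it; then draw the core probe out of its holder, lay it down on the bench and let go so that you can change your grip, and then push its stem fully home into the port on the end of the tin, with the tin still flush in the corner. Leave the jar and the open spare tin where they are.

Things in the scene. Friction and masses are not known exactly. Their poses are not given: they have to be found in the camera images.
- fence: L-shaped fence of two aluminium bars fixed to the bench, 14 mm thick, 30 mm high, at most 0.2 rad off the world axes. Origin: the inner corner at bench height, z up. One bar runs 170 mm along -y (inner face x = 0), the other 130 mm along -x (inner face y = 0). The tin belongs at x < 0, y < 0.
- tin: Dark steel lidded loaf tin, one loose piece, 0.6 to 0.9 kg. Walls 100 mm (x) by 180 mm (y), 85 mm high; the lid overhangs them 3 mm, above the fence. Origin: centre of the underside. Seated, its axes are parallel to the fence's and its origin is at x -0.050, y -0.090 in the fence frame; it starts 40 to 100 mm short of that on each axis, turned up to 0.3 rad.
- tin_rib (a point): Middle of the steel grip rib standing on the lid's centre: 14 mm thick (tin x), 60 mm long (tin y), from 91 to 123 mm above the bench; this point is at 107 mm. It can be pinched from above. Dragged by it on the bench the tin may tip: lift it a few mm clear, or push the walls low down.
- tin_corner (a point): The bottom corner of the tin's walls that goes into the fence corner (+x, +y corner, at x 50 mm, y 90 mm of the tin).
- tin_port (a point): Centre of the port's mouth, 45 mm above the bench, on the outer face of a square steel boss (36 by 36 mm) that juts 12 mm from the tin's -y end (102 mm from the tin's centre). The port is a round level hole, 11 mm in diameter, chamfered, running along the tin's +y, deep enough for the whole stem. Axes as the tin's.
- holder: White block fixed to the bench, 115 mm long, 46 mm wide, 73 mm high, foot 90 mm wide and 6 mm thick, with a level pocket (36 by 36 mm, closed on top and behind, floor at 32 mm) that hides the probe's handle. Origin: at bench height under the pocket's mouth; +x points out of the mouth, the block lies on the -x side.
- probe: Rigid cableless core probe, loose, 0.11 kg: steel stem 9 mm in diameter, 85 mm long, tapered tip; black square handle 30 by 30 by 95 mm. Origin: on the axis at the shoulder between them; stem along +x, handle along -x. It starts with the handle in the pocket, shoulder 6 mm inside, axis 47 mm above the bench, stem jutting out level. Lying on the bench its axis is level, 15 mm up.
- probe_tip (a point): The tip of the stem, 85 mm from the shoulder. Draw the probe about 100 mm straight out of the holder to free it. Fully home in the port, the shoulder touches the boss, and the probe stays there when let go.
- jar: Bystander: glass jar, 68 mm in diameter, 80 mm high, on the far side of the bench. Origin: centre of the underside.
- spare_tin: Bystander: open loaf tin without lid or port, 180 mm by 100 mm, 75 mm high, standing to the left of the fence. Origin: centre of the underside.
Things that resemble listed ones, but are neither listed nor needed, are in the scene too. What is shaped like the tin but green or yellow is not meant.

How it is judged (in metres and radians):
On the way, in this order (a step that is already met when the one before it is completed fails the run):
1. the tin stands square and flush in the fence corner (walls within 4 mm of both bars, turned less than 2 degrees) and is let go (x of tin_corner in the frame of fence above -0.004 m and y of tin_corner in the frame of fence above -0.004 m and angle between the y axis of tin and the y axis of fence, either way round below 0.035 rad and height (world z) of tin below 0.004 m and contact force between tin and the fingers below 0.3 N), for 0.2 s.
2. the probe lies on the bench, out of its holder, let go and at rest (height (world z) of probe below 0.022 m and angle between probe's own x axis and vertical between 1.4 and 1.74 rad and contact force between probe and the fingers below 0.2 N and linear speed of probe below 0.03 m/s), for 0.2 s.
At the end, for the whole second after the job is handed in: Tin on the bench, walls within 4 mm of both fence bars and under 2 degrees off them; probe stem in the port, its shoulder within 5 mm of the boss's face and of the port's axis sideways and in height, under 5 degrees off that axis; both at rest; jar and spare tin within 30 mm of their starts (x of tin_corner in the frame of fence above -0.004 m and y of tin_corner in the frame of fence above -0.004 m and angle between the y axis of tin and the y axis of fence, either way round below 0.035 rad and height (world z) of tin below 0.004 m and y of probe in the frame of tin_port above -0.005 m and x of probe in the frame of tin_port between -0.005 and 0.005 m and z of probe in the frame of tin_port between -0.005 and 0.005 m and angle between the x axis of probe and the y axis of tin, either way round below 0.09 rad and linear speed of each of probe, tin below 0.02 m/s); the robot touches nothing.
It fails at once if the jar or the spare tin is moved more than 30 mm (distance of any of jar, spare_tin from where it was at the start of the episode above 0.03 m).
It also fails if it takes over 72 s, if anything falls off the work surface, if the arm or the gripper's body presses on something with over 40 N, if the wrist force passes 120 N, or if a joint passes its speed limit or range.

## Working session

There is one attempt and no reset: what is moved stays moved. The work goes in short steps, Python scripts to look and compute and a tool call to move; the robot and the scene stay as the last step left them, time stands still between calls to the robot, and variables do not carry over. Pictures are saved under pics/ and viewed, at most 10 in all, crops included, and the job is handed in when it is done.

Besides the shell and the picture viewer there is one more tool, called after "Emit:" as a command line: name --pt "numbers of a row" for each row, then --argument value for the rest. servo_tool: Moves the arm, as the interface text tells. Its arguments: {"type":"object","properties":{"motion":{"type":"array"},"gripper":{"type":"number"}},"required":["motion"]}

```bash
ls; mkdir -p pics; python3 - <<'E'
from cell import bot, imaging
import cv2,numpy as np
for n in("scene","top"):
    p,d=imaging.capture(n); cv2.imwrite(f"pics/{n}0.png",p[:,:,::-1]); np.save(f"pics/{n}0.npy",d)
    m=imaging.camera_model(n); print(n,{k:np.round(v,4).tolist() for k,v in m.items()})
print(bot.sense(), bot.grip_point_offset)
E
```

```text
pics
scene {'fx': 545.0645, 'fy': 545.0645, 'cx': 319.6311, 'cy': 241.4867, 'D': [-0.1668, 0.0, 0.0, 0.0, 0.0], 'camera_from_world': [[-0.3668, 0.9303, -0.0047, 157.7931], [0.7907, 0.3091, -0.5284, -408.0856], [-0.4901, -0.1975, -0.849, 1629.6167], [0.0, 0.0, 0.0, 1.0]]}
top {'fx': 549.9639, 'fy': 549.9639, 'cx': 314.381, 'cy': 244.7605, 'D': [0.0143, 0.0, 0.0, 0.0, 0.0], 'camera_from_world': [[0.0117, -0.9996, 0.0247, 51.9508], [-0.9958, -0.0139, -0.0905, 575.041], [0.0908, -0.0235, -0.9956, 1111.1459], [0.0, 0.0, 0.0, 1.0]]}
{'t': 0.1, 'q': array([-7.62445160e+01,  1.77012125e+01,  9.36811449e+01,  2.24952552e-03,
        6.87392449e+01, -3.99485664e+00]), 'qvel': array([ 0.03664192, -0.11379516, -0.23302581,  0.02194751,  0.02545044,
       -0.09560691]), 'tau': array([-6.35723904e-05, -4.16407514e+01, -2.77644074e+01, -1.24061526e-04,
        3.98959775e-03, -4.82080509e-06]), 'eef_pos': array([ 190.33699083, -594.52881911,  230.15248889]), 'tool_rot': array([[ 9.52398383e-01,  3.04855869e-01, -4.69111727e-04],
       [ 3.04856174e-01, -9.52396150e-01,  2.07018720e-03],
       [ 1.84328514e-04, -2.11465454e-03, -9.99997747e-01]]), 'wrist_force': array([ 0.11200918, -0.74930812,  0.47998484]), 'moment': array([-0.00504556, -0.0130664 , -0.00661041]), 'grip_force': 0.0, 'finger_gap': 85.3546683795002} -18.700000000000003
```

View pics/top0.png

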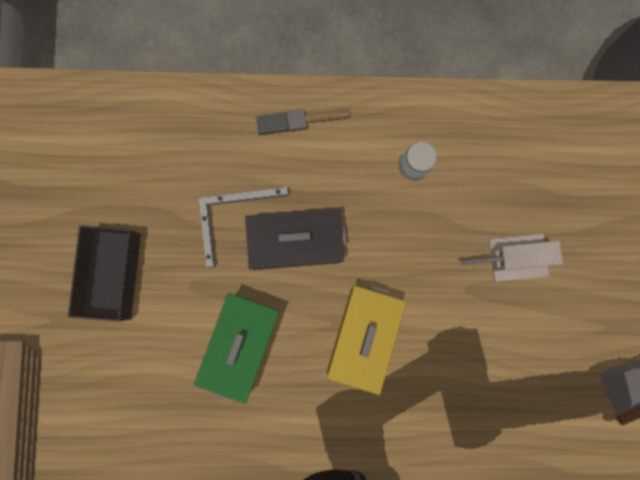

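View pics/scene0.png

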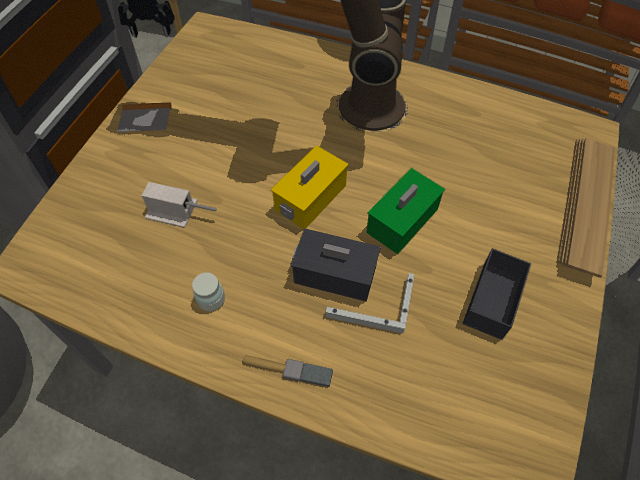

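The top view shows fence corner (203,200), dark tin (295,238) with its boss at (345,235), and probe stem (462–495,261) in the white holder (525,257).

- **Could be taken for the tin:** green tin (237,348), yellow tin (367,340), open spare tin (105,273).
- **Could be taken for the probe:** brush (300,120).
- **Choice:** the dark lidded tin, and the stem in the white holder.

```bash
cat > h.py <<'E'
import numpy as np,cv2
from cell import bot,imaging
def rays(n,uv):
    m=imaging.camera_model(n);K=np.array([[m['fx'],0,m['cx']],[0,m['fy'],m['cy']],[0,0,1]])
    T=m['camera_from_world'];T=np.array(T)
    x=cv2.undistortPoints(np.asarray(uv,float).reshape(-1,1,2),K,np.array(m['D'],float)).reshape(-1,2)
    r=np.c_[x,np.ones(len(x))]
    return r,T
def plane(n,uv,z):
    r,T=rays(n,uv);R=T[:3,:3];c=-R.T@T[:3,3];d=r@R
    return c+d*((z-c[2])/d[:,2])[:,None]
def cloud(n,d):
    uv=np.stack(np.meshgrid(np.arange(640),np.arange(480)),-1).reshape(-1,2)
    r,T=rays(n,uv);p=r*d.reshape(-1,1)
    w=(p-T[:3,3])@T[:3,:3];w[d.reshape(-1)==0]=np.nan
    return w.reshape(480,640,3)
def rect(n,mask,z):
    c,_=cv2.findContours(mask.astype(np.uint8),cv2.RETR_EXTERNAL,cv2.CHAIN_APPROX_NONE)
    c=max(c,key=cv2.contourArea);w=plane(n,c.reshape(-1,2),z)[:,:2]
    return cv2.minAreaRect(w.astype(np.float32)),w
E
python3 - <<'E'
from h import *
for n in("top","scene"):
    img=cv2.imread(f"pics/{n}0.png");W=cloud(n,np.load(f"pics/{n}0.npy"));x,y,z=np.moveaxis(W,-1,0)
    hsv=cv2.cvtColor(img,cv2.COLOR_BGR2HSV)
    def show(l,m,h):
        r,w=rect(n,m,h);print(n,l,m.sum(),'zmed %.1f'%np.median(z[m]),np.round(np.r_[r[0],r[1],r[2]],2),np.round(cv2.boxPoints(r)).tolist())
    if n=="top":
        def roi(u0,u1,v0,v1):
            m=np.zeros((480,640),bool);m[v0:v1,u0:u1]=1;return m
        rl,rf,rp=roi(235,355,200,275),roi(190,295,180,275),roi(455,505,245,275)
        print('holder corner px z',z[257,545],'stem z',z[261,480], 'lid',z[220,300],'fence',z[192,250],W[192,250])
        b=W[238,295,:2];f=W[200,203,:2];s=W[261,480,:2];print(b,f,s)
    rl=(abs(x-b[0])<110)&(abs(y-b[1])<130);dark=(hsv[...,1]<70)
    show('lid',rl&(z>80)&(z<100)&dark,91)
    show('rib',rl&(z>113)&(z<132),123)
    hm=(abs(y-s[1]+60)<110)&(abs(x-s[0])<70)
    show('holdertop',hm&(z>64)&(z<85),73)
    show('stem',hm&(z>35)&(z<58)&(y>s[1]-10)&dark,47)
    # fence
    fm=(z>18)&(z<42)&(x<f[0]+30)&(x>f[0]-160)&(y<f[1]+30)&(y>f[1]-190)&(hsv[...,1]<60)&(hsv[...,2]>90)
    P=plane(n,np.argwhere(fm)[:,::-1],30)[:,:2]
    A=P[(P[:,1]<f[1]-40)&(P[:,0]>f[0]-35)];B=P[P[:,0]<f[0]-35]
    for l,Q in(('alongy',A),('alongx',B)):
        if len(Q)>30:
            r=cv2.minAreaRect(Q.astype(np.float32));v=cv2.fitLine(Q.astype(np.float32),cv2.DIST_HUBER,0,.01,.01).ravel();print(n,l,len(Q),np.round(np.r_[r[0],r[1],r[2]],2),np.round(v,4),np.degrees(np.arctan2(v[1],v[0])))
E
```

```text
holder corner px z 73.09192104201 stem z 52.879907869851316 lid 90.07657083297981 fence 32.249992511321366 [681.27946992 193.74553654  32.24999251]
[577.67725387  98.36021641] [663.51060204 290.31993082] [ 543.49468081 -275.64610571]
top lid 4764 zmed 90.8 [580.52  99.87 105.16 184.57   5.33] [[520.0, 187.0], [537.0, 3.0], [641.0, 13.0], [624.0, 197.0]]
top rib 242 zmed 122.5 [580.29 100.23  15.    57.78   5.26] [[570.0, 128.0], [575.0, 71.0], [590.0, 72.0], [585.0, 130.0]]
top holdertop 1357 zmed 72.9 [ 556.32 -372.51   46.07  118.59    6.25] [[527.0, -316.0], [540.0, -434.0], [586.0, -429.0], [573.0, -311.0]]
top stem 92 zmed 50.7 [ 543.94 -262.34    8.1    47.54    5.51] [[538.0, -239.0], [542.0, -286.0], [550.0, -286.0], [546.0, -238.0]]
top alongy 480 [677.18 183.55  15.91 134.04   8.02] [ 1.421000e-01 -9.898000e-01  6.769353e+02  1.850618e+02] -81.828575
top alongx 365 [577.86 279.63 103.03  15.29   7.97] [9.895000e-01 1.443000e-01 5.764598e+02 2.794504e+02] 8.29784
scene lid 3020 zmed 91.9 [581.64  99.25 110.46 186.05   5.45] [[518.0, 187.0], [536.0, 1.0], [645.0, 12.0], [628.0, 197.0]]
scene rib 201 zmed 123.0 [582.58  99.55  21.04  60.14   7.57] [[568.0, 128.0], [576.0, 68.0], [597.0, 71.0], [589.0, 131.0]]
scene holdertop 736 zmed 73.5 [ 558.83 -372.17   55.97  119.87    5.91] [[525.0, -315.0], [537.0, -435.0], [593.0, -429.0], [580.0, -310.0]]
scene stem 53 zmed 51.2 [ 541.18 -264.26    9.1    45.86    6.43] [[534.0, -242.0], [539.0, -288.0], [548.0, -287.0], [543.0, -241.0]]
scene alongy 323 [676.9  183.21  13.93 135.42   7.7 ] [ 1.382000e-01 -9.904000e-01  6.766360e+02  1.858341e+02] -82.05887
scene alongx 213 [577.17 279.55 103.48  13.74   8.31] [9.903000e-01 1.392000e-01 5.778084e+02 2.798510e+02] 8.002333
```

```bash
python3 - <<'E'
import cv2,numpy as np
a=cv2.imread("pics/top0.png")
c1=cv2.resize(a[170:290,190:360],None,fx=3.5,fy=3.5,interpolation=2)
c2=cv2.resize(a[220:300,440:580],None,fx=2,fy=2,interpolation=2)
o=np.zeros((c1.shape[0]+c2.shape[0],c1.shape[1],3),np.uint8);o[:c1.shape[0]]=c1;o[c1.shape[0]:,:c2.shape[1]]=c2
cv2.imwrite("pics/crop0.png",o)
E
```

```text
(no output)
```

View pics/crop0.png

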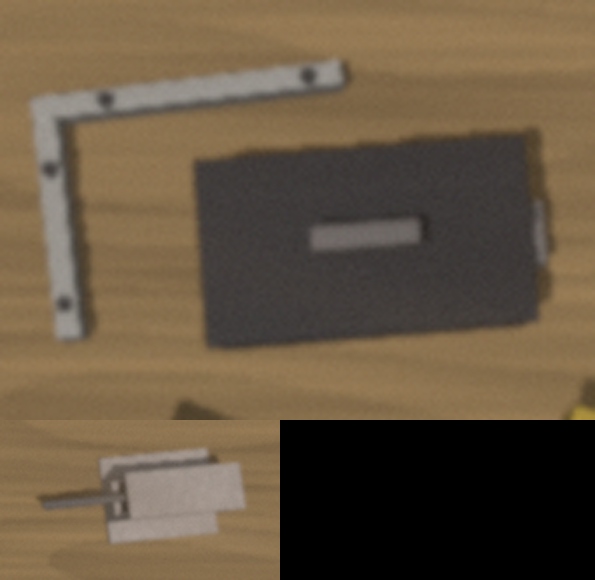

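The crop confirms the choice: dark lidded tin with a grey rib at its centre and the boss on its right (-y) end. The stem sticks out of the white holder.

```bash
cat >> h.py <<'E'
from scipy.spatial.transform import Rotation as Ro
def Rdown(ydeg):  # tool pointing down, tool y at world angle ydeg
    a=np.radians(ydeg);y=np.array([np.cos(a),np.sin(a),0]);z=np.array([0,0,-1.]);return np.c_[np.cross(y,z),y,z]
def go(pos,ydeg):
    s=bot.sense();R=s['tool_rot'];d=R.T@(np.array(pos)-s['eef_pos'])/10
    r=Ro.from_matrix(R.T@Rdown(ydeg)).as_rotvec()
    print('motion',np.round(d,2).tolist(),np.round(r,4).tolist(),'rows>=%.0f'%max(np.linalg.norm(d)/5,np.linalg.norm(r)/.15),'q',np.round(s['q']),'t',s['t'])
E
python3 -c "
from h import *
go((580.5,100,160),5.3)"
```

```text
motion [58.33, -54.24, 7.14] [-0.0017, -0.0016, -1.3535] rows>=16 q [-76.  18.  94.   0.  69.  -4.] t 0.1
```

Emit:
servo_tool --pt "58.33 -54.24 0 0 0 -1.3535" --pt "58.33 -54.24 0 0 0 -1.3535" --pt "58.33 -54.24 0 0 0 -1.3535" --pt "58.33 -54.24 0 0 0 -1.3535" --pt "58.33 -54.24 0 0 0 -1.3535" --pt "58.33 -54.24 0 0 0 -1.3535" --pt "58.33 -54.24 0 0 0 -1.3535" --pt "58.33 -54.24 0 0 0 -1.3535" --gripper 0

```text
t: 0.9
eef_pos: [386.8, -244.5, 231.1]
tool_rot: [[0.055, 0.998, 0.0], [0.998, -0.055, 0.0], [0.0, 0.0, -1.0]]
wrist_force: [1.9, -0.8, -0.6]
finger_gap: 42.7
grip_force: 0.0
```

```bash
python3 -c "
from h import *
go((580.5,100,160),5.3)"
```

```text
motion [35.47, 17.44, 7.11] [0.0, -0.0001, -0.1478] rows>=8 q [-38.  -1. 115.   0.  66. -35.] t 0.9
```

Emit:
servo_tool --pt "35.47 17.44 7.1 0 0 -0.148" --pt "35.47 17.44 7.1 0 0 -0.148" --pt "35.47 17.44 7.1 0 0 -0.148" --pt "35.47 17.44 7.1 0 0 -0.148" --pt "35.47 17.44 7.1 0 0 -0.148" --pt "35.47 17.44 7.1 0 0 -0.148" --pt "35.47 17.44 7.1 0 0 -0.148" --pt "35.47 17.44 7.1 0 0 -0.148"

```text
t: 1.7
eef_pos: [581.7, 97.5, 159.7]
tool_rot: [[-0.087, 0.996, -0.001], [0.996, 0.087, -0.0], [-0.0, -0.001, -1.0]]
wrist_force: [0.5, -0.6, 0.8]
finger_gap: 42.7
grip_force: 0.0
```

```bash
python3 -c "
from h import *
go((580.5,100,97),5.3)"
```

```text
motion [0.27, -0.09, 6.27] [-0.0008, 0.0003, -0.0051] rows>=1 q [  5.  18. 102.  -0.  60.   0.] t 1.7
```

Emit:
servo_tool --pt "0.2 0 3 0 0 -0.005" --pt "0.25 0 6.2 0 0 -0.005" --pt "0.25 0 6.2 0 0 -0.005" --pt "0.25 0 6.2 0 0 -0.005"

```text
t: 2.1
eef_pos: [580.2, 97.9, 97.8]
tool_rot: [[-0.092, 0.996, -0.003], [0.996, 0.092, -0.0], [-0.0, -0.003, -1.0]]
wrist_force: [-0.3, -1.1, 0.7]
finger_gap: 42.7
grip_force: 0.0
```

Emit:
servo_tool --pt "0 0 0 0 0 0" --pt "0 0 0 0 0 0" --pt "0 0 0 0 0 0" --pt "0 0 0 0 0 0" --pt "0 0 0 0 0 0" --gripper -1

```text
t: 2.6
eef_pos: [582.2, 97.6, 100.6]
tool_rot: [[-0.091, 0.996, 0.003], [0.996, 0.091, -0.0], [-0.0, 0.002, -1.0]]
wrist_force: [-2.7, -1.4, 6.0]
finger_gap: 12.9
grip_force: 63.5
```

Emit:
servo_tool --pt "0 0 -0.2 0 0 0" --pt "0 0 -0.5 0 0 0" --pt "0 0 -0.7 0 0 0" --pt "0 0 -0.7 0 0 0"

```text
t: 3.0
eef_pos: [580.4, 98.0, 104.8]
tool_rot: [[-0.092, 0.996, -0.001], [0.996, 0.092, -0.0], [0.0, -0.001, -1.0]]
wrist_force: [0.1, 0.1, -7.2]
finger_gap: 12.8
grip_force: 61.7
```

```bash
python3 - <<'E'
from h import *
import cv2
p,d=imaging.capture("top");np.save("pics/t1.npy",d)
W=cloud("top",d);x,y,z=np.moveaxis(W,-1,0)
hsv=cv2.cvtColor(p,cv2.COLOR_RGB2HSV)
m=(abs(x-580)<110)&(abs(y-100)<130)&(z>80)&(z<105)
print('lid z',np.median(z[m]))
for s in (-1,1):
    for t in(-1,1):
        k=m&((x-580)*s>15)&((y-100)*t>40);print(s,t,np.median(z[k]))
s=bot.sense();print(s['eef_pos'],s['wrist_force'],s['finger_gap'],s['grip_force'])
# grasp offset vs tin centre assumed 580.5,99.9
f=np.radians(8.1);print('delta');go(s['eef_pos']+np.array([38.3-4*np.cos(f)+4*np.sin(f),87.7-4*np.sin(f)-4*np.cos(f),0]),8.1)
E
```

```text
lid z 94.81395560959992
-1 -1 94.21317785528737
-1 1 95.04573970747906
1 -1 93.19196233571782
1 1 nan
[580.57039372  97.98838509 104.83122437] [ 0.89890907  0.0501835  -6.47706867] 12.921667844538641 61.664371490478516
delta
motion [7.96, 4.24, -0.01] [-0.0012, -0.0001, -0.0493] rows>=2 q [  5.  22. 104.   0.  54.   0.] t 3.05
  return _methods._mean(a, axis=axis, dtype=dtype,
  ret = ret.dtype.type(ret / rcount)
```

Emit:
servo_tool --pt "1.5 1 0 0 0 -0.02" --pt "3.2 2 0 0 0 -0.04" --pt "5 3 0 0 0 -0.049" --pt "6.8 3.8 0 0 0 -0.049" --pt "7.9 4.2 0 0 0 -0.049" --pt "7.96 4.24 0 0 0 -0.049" --pt "7.96 4.24 0 0 0 -0.049"

```text
t: 3.75
eef_pos: [615.5, 181.4, 105.1]
tool_rot: [[-0.142, 0.99, -0.001], [0.99, 0.142, -0.001], [-0.001, -0.001, -1.0]]
wrist_force: [0.2, -0.9, -6.7]
finger_gap: 12.5
grip_force: 61.7
```

```bash
cat > tin.py <<'E'
from h import *
def tin(save=None):
    p,d=imaging.capture("top")
    if save: cv2.imwrite(save,p[:,:,::-1])
    W=cloud("top",d);x,y,z=np.moveaxis(W,-1,0);hsv=cv2.cvtColor(p,cv2.COLOR_RGB2HSV)
    m=(abs(x-605)<120)&(abs(y-160)<150)&(z>80)&(z<105)&(hsv[...,1]<70)
    r,w=rect("top",m,np.median(z[m]));zz=np.median(z[m])
    fx=np.array([.99002,.1409]);fy=np.array([-.1409,.99002])
    q=np.c_[w@fx-689.1,w@fy-188.5]
    print('lid z %.1f'%zz,'rect',np.round(np.r_[r[0],r[1],r[2]],2),'fence-frame ext (seated: x -103..3, y -183..3)',[np.round(np.percentile(q[:,i],[2,98]),1).tolist() for i in(0,1)])
    s=bot.sense();print(np.round(s['eef_pos'],1),np.round(s['wrist_force'],1),s['finger_gap'],s['t'])
E
python3 -c "from tin import *; tin('pics/t2.png')"
```

```text
lid z 95.3 rect [587.63 234.    65.95  72.18   7.97] fence-frame ext (seated: x -103..3, y -183..3) [[-107.3, -41.9], [-75.2, -4.0]]
[615.4 180.8 105.1] [ 0.1 -0.4 -7.3] 12.488875310922616 3.8
```

View pics/t2.png

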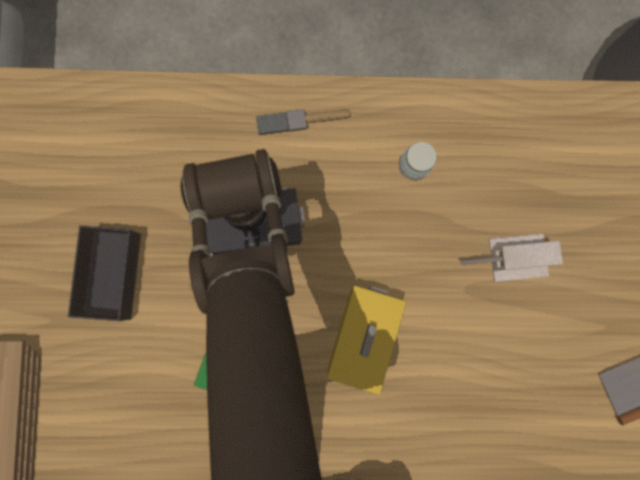

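The arm covers most of the tin, whose visible lid is at (230–300,190–250), about 4 mm short of both bars as planned. Now I push gently into the corner, watching the force.

Emit:
servo_tool --pt "0.2 0.2 0 0 0 0" --pt "0.4 0.4 0 0 0 0" --pt "0.6 0.5 0 0 0 0" --pt "0.6 0.5 0 0 0 0" --pt "0.6 0.5 0 0 0 0"

```text
t: 4.3
eef_pos: [620.4, 186.6, 105.7]
tool_rot: [[-0.141, 0.99, 0.0], [0.99, 0.141, -0.002], [-0.002, -0.0, -1.0]]
wrist_force: [0.3, -3.7, -5.0]
finger_gap: 12.5
grip_force: 61.7
```

Emit:
servo_tool --pt "0.1 0.2 0 0 0 0" --pt "0.3 0.4 0 0 0 0" --pt "0.3 0.4 0 0 0 0" --pt "0.3 0.4 0 0 0 0"

```text
t: 4.7
eef_pos: [621.7, 187.7, 105.4]
tool_rot: [[-0.142, 0.99, -0.006], [0.99, 0.142, -0.007], [-0.006, -0.007, -1.0]]
wrist_force: [-3.0, -10.6, -0.8]
finger_gap: 12.5
grip_force: 62.5
```

Emit:
servo_tool --pt "0 0.2 0 0 0 0" --pt "0 0.3 0.2 0 0 0" --pt "0 0.3 0.5 0 0 0" --pt "0 0.3 0.6 0 0 0" --pt "0 0.3 0.6 0 0 0"

```text
t: 5.2
eef_pos: [622.3, 186.6, 101.9]
tool_rot: [[-0.141, 0.99, -0.012], [0.99, 0.141, -0.009], [-0.007, -0.014, -1.0]]
wrist_force: [-12.8, -15.9, 13.5]
finger_gap: 12.7
grip_force: 64.5
```

Emit:
servo_tool --pt "0 0 0 0 0 0" --pt "-0.3 -0.4 -0.3 0 0 0" --pt "-0.3 -0.4 -2 0 0 0" --pt "-0.3 -0.4 -6 0 0 0" --pt "-0.3 -0.4 -6 0 0 0" --gripper -0.2

```text
t: 5.7
eef_pos: [629.2, 190.5, 168.7]
tool_rot: [[-0.141, 0.99, 0.016], [0.99, 0.141, 0.005], [0.002, 0.016, -1.0]]
wrist_force: [0.5, -0.4, 1.1]
finger_gap: 34.0
grip_force: 0.0
```

Emit:
servo_tool --pt "-5 -5 0 0 0 0" --pt "-10 -9 0 0 0 0" --pt "-15 -13 0 0 0 0" --pt "-20 -18 0 0 0 0" --pt "-25 -18 0 0 0 0" --pt "-30 -18 0 0 0 0" --pt "-35 -18 0 0 0 0" --pt "-35 -18 0 0 0 0"

```text
t: 6.5
eef_pos: [495.5, -177.7, 162.0]
tool_rot: [[-0.141, 0.99, 0.005], [0.99, 0.141, -0.001], [-0.002, 0.005, -1.0]]
wrist_force: [0.9, -0.0, 0.5]
finger_gap: 34.5
grip_force: 0.0
```

```bash
python3 -c "from tin import *; tin('pics/t3.png')"
```

```text
lid z 90.8 rect [619.16 188.27 104.19 185.26   7.98] fence-frame ext (seated: x -103..3, y -183..3) [[-101.7, 2.3], [-181.5, 3.1]]
[ 496.5 -185.7  162.7] [ 0.9 -5.4  1.1] 34.42208450851879 6.55
```

View pics/t3.png

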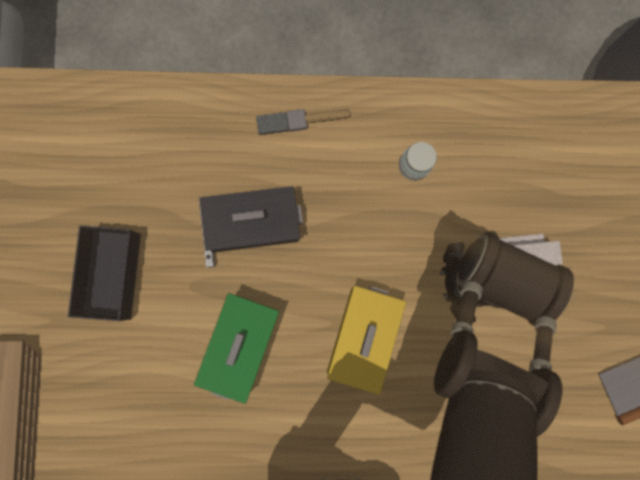

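The tin sits flush in the corner at (250,217), and the arm has moved aside. Measured centre is within 1 mm of target at 8.0°. Next is the probe stem.

```bash
python3 -c "
from h import *
go((547.4,-288.7,110),6.0)"
```

```text
motion [-10.85, 3.59, 5.4] [0.0065, 0.0099, 0.0333] rows>=3 q [-25.  11. 110.  -0.  58. -33.] t 6.55
```

Emit:
servo_tool --pt "-10.85 3.6 5 0 0 0.033" --pt "-10.85 3.6 5 0 0 0.033" --pt "-10.85 3.6 5 0 0 0.033" --pt "-10.85 3.6 5 0 0 0.033" --pt "-10.85 3.6 5 0 0 0.033"

```text
t: 7.05
eef_pos: [545.7, -277.9, 110.4]
tool_rot: [[-0.107, 0.994, 0.001], [0.994, 0.107, 0.0], [0.0, 0.001, -1.0]]
wrist_force: [-0.5, -0.0, -0.7]
finger_gap: 34.3
grip_force: 0.0
```

```bash
python3 -c "
from h import *
go((547.4,-288.7,35),6.0)
p,d=imaging.capture('scene');cv2.imwrite('pics/s4.png',cv2.resize(p[150:270,100:260,::-1],None,fx=4,fy=4,interpolation=2))"
```

```text
motion [-1.09, 0.04, 7.54] [0.0012, -0.0001, 0.0026] rows>=2 q [-31.  24. 100.   0.  56. -37.] t 7.05
```

View pics/s4.png

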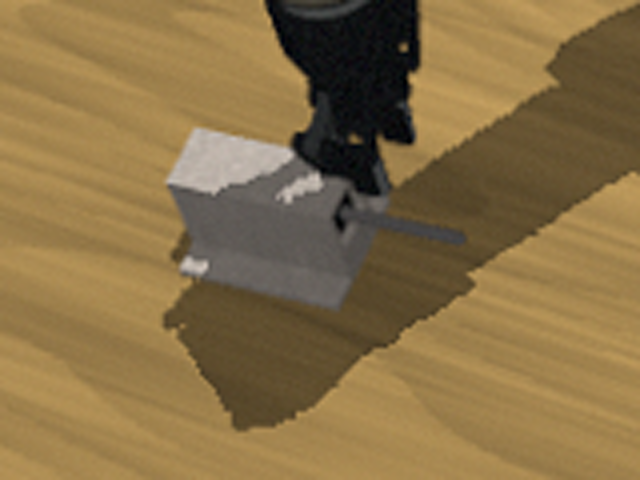

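The gripper hangs above the stem, which shows at (360–465,210–240) of the crop. Now descend and pinch it.

Emit:
servo_tool --pt "-0.9 0.04 3 0 0 0" --pt "-0.9 0.04 6 0 0 0" --pt "-0.9 0.04 7.5 0 0 0" --pt "-0.9 0.04 7.5 0 0 0" --pt "-0.9 0.04 7.5 0 0 0"

```text
t: 7.6
eef_pos: [546.8, -286.4, 35.5]
tool_rot: [[-0.109, 0.994, 0.001], [0.994, 0.109, -0.0], [-0.0, 0.001, -1.0]]
wrist_force: [-0.0, -0.1, 1.2]
finger_gap: 34.3
grip_force: 0.0
```

Emit:
servo_tool --pt "0 0 0 0 0 0" --pt "0 0 0 0 0 0" --pt "0 0 0 0 0 0" --pt "0 0 0 0 0 0" --pt "0 0 0 0 0 0" --gripper -1

```text
t: 8.1
eef_pos: [547.6, -287.3, 36.0]
tool_rot: [[-0.108, 0.994, 0.003], [0.994, 0.108, -0.001], [-0.001, 0.002, -1.0]]
wrist_force: [1.7, 1.7, 5.9]
finger_gap: 6.3
grip_force: 59.0
```

Emit:
servo_tool --pt "1 0 0 0 0 0" --pt "3 0 0 0 0 0" --pt "5 0 0 0 0 0" --pt "7 0 0 0 0 0" --pt "9 0 0 0 0 0" --pt "11 0 0 0 0 0" --pt "13 0 0 0 0 0" --pt "15 0 0 0 0 0"

```text
t: 8.9
eef_pos: [527.6, -134.3, 33.2]
tool_rot: [[-0.108, 0.994, -0.004], [0.994, 0.108, 0.003], [0.003, -0.004, -1.0]]
wrist_force: [0.6, 0.6, -1.3]
finger_gap: 6.7
grip_force: 58.6
```

Emit:
servo_tool --pt "0 0 0 0 0 0" --pt "0 0 0 0 0 0" --pt "0 0 0 0 0 0"

```text
t: 9.2
eef_pos: [529.7, -137.4, 34.2]
tool_rot: [[-0.108, 0.994, -0.001], [0.994, 0.108, 0.0], [0.0, -0.001, -1.0]]
wrist_force: [-0.1, -0.1, -0.7]
finger_gap: 6.5
grip_force: 58.6
```

```bash
python3 -c "
from h import *
go((600,-100,45),8.1)
p,d=imaging.capture('scene');cv2.imwrite('pics/s5.png',cv2.resize(p[150:310,100:340,::-1],None,fx=3,fy=3,interpolation=2))"
```

```text
motion [2.96, 7.39, -1.09] [-0.0009, -0.0005, -0.0331] rows>=2 q [-19.  25. 111.   0.  45. -25.] t 9.2
```

View pics/s5.png

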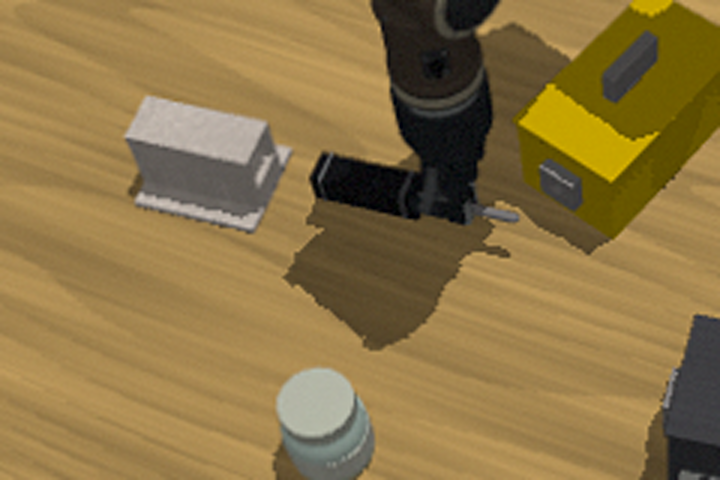

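The probe is out and level: handle (315–440,155–215) and stem tip (515,215) in the crop, clear of the holder and of the yellow tin. Shift it to free bench and lower it.

Emit:
servo_tool --pt "1.5 3 0 0 0 -0.03" --pt "2.5 5.8 0 0 0 -0.033" --pt "2.5 5.8 1.5 0 0 -0.033" --pt "2.5 5.8 2.5 0 0 -0.033" --pt "2.5 5.8 2.8 0 0 -0.033" --pt "2.5 5.8 2.8 0 0 -0.033" --pt "2.5 5.8 2.8 0 0 -0.033"

```text
t: 9.95
eef_pos: [584.2, -107.2, 6.3]
tool_rot: [[-0.14, 0.99, -0.001], [0.99, 0.14, 0.0], [0.0, -0.001, -1.0]]
wrist_force: [-0.0, 0.5, -1.1]
finger_gap: 6.4
grip_force: 58.7
```

Emit:
servo_tool --pt "0 0 0.1 0 0 0" --pt "0 0 0.2 0 0 0" --pt "0 0 0.25 0 0 0" --pt "0 0 0.25 0 0 0"

```text
t: 10.35
eef_pos: [585.2, -106.9, 4.5]
tool_rot: [[-0.141, 0.99, 0.0], [0.99, 0.141, -0.0], [-0.0, 0.0, -1.0]]
wrist_force: [-1.9, 0.3, 1.9]
finger_gap: 6.1
grip_force: 59.0
```

Emit:
servo_tool --pt "0 0 0 0 0 0" --pt "0 0 0 0 0 0" --pt "0 0 0 0 0 0" --pt "0 0 -2 0 0 0" --pt "0 0 -6 0 0 0" --pt "0 0 -10 0 0 0" --pt "0 0 -15 0 0 0" --pt "0 0 -15 0 0 0" --gripper 0

```text
t: 11.15
eef_pos: [591.3, -108.2, 162.7]
tool_rot: [[-0.141, 0.99, 0.016], [0.99, 0.141, -0.004], [-0.006, 0.015, -1.0]]
wrist_force: [2.0, -0.7, 1.0]
finger_gap: 42.8
grip_force: 0.0
```

Emit:
servo_tool --pt "0 -5 0 0 0 0" --pt "0 -10 0 0 0 0" --pt "0 -15 0 0 0 0" --pt "0 -20 0 0 0 0" --pt "0 -20 0 0 0 0" --gripper 0.4

```text
t: 11.65
eef_pos: [378.5, -132.7, 151.0]
tool_rot: [[-0.139, 0.99, -0.01], [0.99, 0.139, 0.004], [0.005, -0.009, -1.0]]
wrist_force: [-0.1, 0.1, -0.6]
finger_gap: 59.9
grip_force: 0.0
```

```bash
cat > probe.py <<'E'
from h import *
def probe():
    for n in("top","scene"):
        p,d=imaging.capture(n)
        if n=="top":cv2.imwrite('pics/t6.png',p[:,:,::-1])
        W=cloud(n,d);x,y,z=np.moveaxis(W,-1,0);hsv=cv2.cvtColor(p,cv2.COLOR_RGB2HSV)
        m=(abs(x-590)<50)&(y>-280)&(y<-20)
        h=m&(z>23)&(z<36)&(hsv[...,2]<70)
        r,w=rect(n,h,30);print(n,'handle',h.sum(),np.round(np.r_[r[0],r[1],r[2]],2),'z',np.round(np.median(z[h]),1))
        s=m&(z>10)&(z<24)&(hsv[...,1]<60)&(y>r[0][1]+55)
        if s.sum()>20:
            r,w=rect(n,s,17);print(n,'stem',s.sum(),np.round(np.r_[r[0],r[1],r[2]],2))
E
python3 -c "
from probe import *; probe()
from tin import *; tin()"
```

```text
top handle 380 [ 594.45 -185.8    27.29   61.62    7.83] z 29.8
top stem 108 [583.24 -94.83   6.98  72.16   7.51]
scene handle 399 [ 596.69 -188.96   33.79   95.94    8.31] z 30.8
scene stem 92 [581.98 -97.65   8.94  75.32   8.41]
lid z 90.7 rect [619.15 188.27 104.15 185.28   7.98] fence-frame ext (seated: x -103..3, y -183..3) [[-101.7, 2.3], [-181.5, 3.2]]
[ 387.9 -135.2  154.5] [0.4 0.3 1.2] 59.917386121749495 11.8
```

View pics/t6.png

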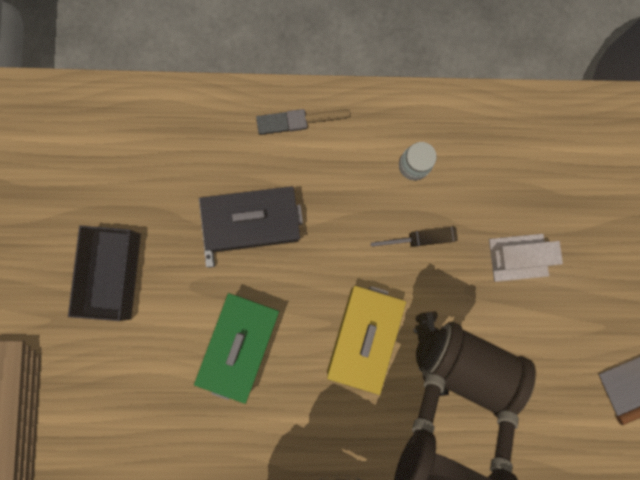

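The probe lies at handle (433,237), stem tip (373,244), well clear of the jar and nearly parallel to the tin axis. The tin hasn't moved. Now regrip it by the handle.

```bash
python3 -c "
from h import *
go((597.5,-195,90),8.3)"
```

```text
motion [-8.84, 19.9, 6.51] [0.0023, 0.0012, -0.0046] rows>=5 q [-25.  -1. 125.   0.  56. -33.] t 11.8
```

Emit:
servo_tool --pt "-8.84 19.9 6.5 0 0 -0.005" --pt "-8.84 19.9 6.5 0 0 -0.005" --pt "-8.84 19.9 6.5 0 0 -0.005" --pt "-8.84 19.9 6.5 0 0 -0.005" --pt "-8.84 19.9 6.5 0 0 -0.005" --pt "-8.84 19.9 6.5 0 0 -0.005" --pt "-8.84 19.9 6.5 0 0 -0.005"

```text
t: 12.5
eef_pos: [597.6, -194.0, 88.0]
tool_rot: [[-0.147, 0.989, -0.001], [0.989, 0.147, 0.0], [0.001, -0.001, -1.0]]
wrist_force: [-0.8, -0.2, -0.0]
finger_gap: 59.8
grip_force: 0.0
```

```bash
python3 -c "
from h import *
go((597.5,-195,5),8.3)"
```

```text
motion [-0.1, -0.02, 8.3] [-0.0008, -0.0006, 0.0022] rows>=2 q [-22.  27.  98.   0.  54. -30.] t 12.5
```

Emit:
servo_tool --pt "0 0 4 0 0 0.002" --pt "0 0 7 0 0 0.002" --pt "0 0 8.2 0 0 0.002" --pt "0 0 8.2 0 0 0.002" --pt "0 0 8.2 0 0 0.002"

```text
t: 13.0
eef_pos: [597.2, -194.6, 8.3]
tool_rot: [[-0.144, 0.99, 0.002], [0.99, 0.144, -0.001], [-0.001, 0.001, -1.0]]
wrist_force: [-0.6, -0.5, 0.6]
finger_gap: 60.0
grip_force: 0.0
```

Emit:
servo_tool --pt "0 0 0 0 0 0" --pt "0 0 0 0 0 0" --pt "0 0 0 0 0 0" --pt "0 0 0 0 0 0" --pt "0 0 0 0 0 0" --gripper -1

```text
t: 13.5
eef_pos: [598.4, -195.2, 9.3]
tool_rot: [[-0.143, 0.99, 0.004], [0.99, 0.143, -0.001], [-0.002, 0.003, -1.0]]
wrist_force: [0.1, 0.4, 6.1]
finger_gap: 28.8
grip_force: 60.8
```

Emit:
servo_tool --pt "0 0 -1 0 0 0" --pt "0 0 -2 0 0 0" --pt "0 0 -3 0 0 0" --pt "0 0 -3 0 0 0" --pt "0 0 -3 0 0 0"

```text
t: 14.0
eef_pos: [596.8, -194.5, 37.6]
tool_rot: [[-0.143, 0.99, 0.001], [0.99, 0.143, -0.0], [-0.0, 0.001, -1.0]]
wrist_force: [0.4, -0.1, -1.5]
finger_gap: 28.3
grip_force: 60.0
```

```bash
python3 -c "
from h import *
go((655.3,-69.2,39),8.0)"
```

```text
motion [11.56, 7.59, -0.14] [0.0007, 0.0004, 0.0044] rows>=3 q [-22.  31.  99.   0.  49. -30.] t 14.0
```

Emit:
servo_tool --pt "2.5 2 0 0 0 0.004" --pt "6 4.5 0 0 0 0.004" --pt "9 6.5 0 0 0 0.004" --pt "11 7.5 0 0 0 0.004" --pt "11.5 7.6 0 0 0 0.004" --pt "11.5 7.6 0 0 0 0.004" --pt "11.5 7.6 0 0 0 0.004"

```text
t: 14.7
eef_pos: [654.3, -70.5, 36.5]
tool_rot: [[-0.139, 0.99, -0.001], [0.99, 0.139, -0.0], [-0.0, -0.001, -1.0]]
wrist_force: [-0.1, 0.6, -1.7]
finger_gap: 28.8
grip_force: 60.0
```

```bash
cat > st.py <<'E'
from h import *
from scipy.optimize import least_squares
def stem(save=None):
    s=bot.sense();print('tcp',np.round(s['eef_pos'],1),np.round(s['tool_rot'][:,1],3),'t',s['t'])
    for n in("top","scene"):
        p,d=imaging.capture(n)
        if save:cv2.imwrite(f'{save}_{n}.png',p[:,:,::-1])
        W=cloud(n,d);x,y,z=np.moveaxis(W,-1,0);hsv=cv2.cvtColor(p,cv2.COLOR_RGB2HSV)
        m=(abs(x-642)<35)&(y>-20)&(y<84)&(z>30)&(z<65)&(hsv[...,1]<80)
        if m.sum()>15:
            r,w=rect(n,m,47);print(n,'stem@47',m.sum(),np.round(np.r_[r[0],r[1],r[2]],2),np.round(cv2.boxPoints(r),1).tolist(),'z',np.round(np.percentile(z[m],[20,50,80]),1))
            for a in range(-20,84,20):
                k=m&(y>=a)&(y<a+20)
                if k.sum()>4:print('  y',a+10,'n',k.sum(),'x %.1f z %.1f'%(np.median(x[k]),np.percentile(z[k],70)))
        b=(abs(x-633)<25)&(y>78)&(y<100)&(z>56)&(z<70)
        if b.sum()>5:print(n,'boss top',b.sum(),'x',np.percentile(x[b],[3,97]),'z',np.median(z[b]),'ymin',np.percentile(y[b],5))
E
python3 -c "
from st import *; stem('pics/s7')"
```

```text
tcp [654.3 -70.5  36.5] [ 0.99   0.139 -0.001] t 14.7
top stem@47 181 [640.81  21.62  14.13  88.74  12.28] [[624.5, 63.5], [643.2999877929688, -23.200000762939453], [657.2000122070312, -20.200000762939453], [638.2999877929688, 66.5]] z [44.  45.9 48.2]
  y -10 n 47 x 645.1 z 48.6
  y 10 n 39 x 642.3 z 46.7
  y 30 n 41 x 639.7 z 48.0
  y 50 n 42 x 637.2 z 46.7
  y 70 n 12 x 635.0 z 46.5
top boss top 80 x [616.41095424 650.78798509] z 62.80281725667575 ymin 87.60303764571469
scene stem@47 139 [644.1   20.93  15.93  88.82   7.14] [[630.7000122070312, 64.0], [641.7000122070312, -24.100000381469727], [657.5, -22.100000381469727], [646.5, 66.0]] z [44.7 46.7 49.8]
  y -10 n 40 x 646.5 z 49.9
  y 10 n 30 x 642.6 z 48.4
  y 30 n 30 x 640.3 z 49.5
  y 50 n 31 x 637.6 z 47.8
  y 70 n 8 x 635.4 z 46.8
scene boss top 40 x [616.21025284 650.51254137] z 62.98205158707076 ymin 84.94203006258412
```

Emit:
servo_tool --pt "0 0.05 -0.12 0 0 0" --pt "0 0.05 -0.23 0 0 0" --pt "0.5 0.05 -0.23 0 0 0" --pt "1 0.05 -0.23 0 0 0" --pt "1.3 0.05 -0.23 0 0 0" --pt "1.3 0.05 -0.23 0 0 0" --pt "1.3 0.05 -0.23 0 0 0"

```text
t: 15.5
eef_pos: [653.9, -56.4, 39.3]
tool_rot: [[-0.14, 0.99, -0.0], [0.99, 0.14, -0.0], [-0.0, -0.0, -1.0]]
wrist_force: [-0.8, 0.7, -1.3]
finger_gap: 28.7
grip_force: 60.0
```

```bash
python3 -c "
from st import *; stem('pics/s8')
a=cv2.imread('pics/s8_top.png')[190:270,290:420];b=cv2.imread('pics/s8_scene.png')[200:300,230:350]
a=cv2.resize(a,(650,400)) if 0 else cv2.resize(a,None,fx=3,fy=3,interpolation=2);b=cv2.resize(b,None,fx=3,fy=3,interpolation=2)
o=np.zeros((300,a.shape[1]+b.shape[1],3),np.uint8);o[:a.shape[0],:a.shape[1]]=a;o[:b.shape[0],a.shape[1]:]=b;cv2.imwrite('pics/s8c.png',o)"
```

```text
tcp [653.9 -56.4  39.3] [ 0.99  0.14 -0.  ] t 15.5
top stem@47 275 [647.12  29.71  30.95 100.25   0.87] [[630.9000244140625, 79.5999984741211], [632.4000244140625, -20.600000381469727], [663.4000244140625, -20.200000762939453], [661.7999877929688, 80.0999984741211]] z [47.2 50.  59.5]
  y -10 n 108 x 646.4 z 61.0
  y 10 n 41 x 644.1 z 49.3
  y 30 n 41 x 641.3 z 49.6
  y 50 n 44 x 638.4 z 49.2
  y 70 n 41 x 635.1 z 48.9
top boss top 79 x [616.31415389 650.47983226] z 63.28660780886412 ymin 87.59496568913191
scene stem@47 228 [648.42  26.77 102.23  41.25  87.73] [[625.7999877929688, -23.5], [667.0, -25.100000381469727], [671.0999755859375, 77.0], [629.7999877929688, 78.69999694824219]] z [48.  50.9 60.1]
  y -10 n 104 x 652.9 z 61.4
  y 10 n 31 x 644.3 z 50.3
  y 30 n 32 x 641.4 z 50.3
  y 50 n 29 x 639.1 z 51.0
  y 70 n 31 x 636.2 z 51.1
scene boss top 39 x [616.10827565 650.27780908] z 63.72302800056459 ymin 84.939123837484
```

View pics/s8c.png

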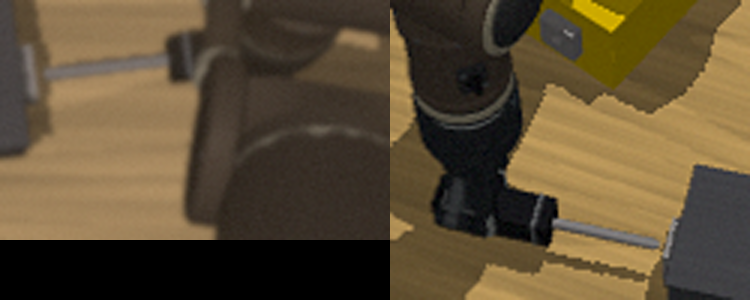

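The tip is just short of the port in both views (left crop (45,75), right (660,243)) and lined up to within about 1 mm. Insert it.

Emit:
servo_tool --pt "0.4 0.03 0 0 0 0" --pt "0.8 0.03 0 0 0 0" --pt "1.2 0.03 0 0 0 0" --pt "1.6 0.03 0 0 0 0" --pt "2 0.03 0 0 0 0" --pt "2 0.03 0 0 0 0"

```text
t: 16.2
eef_pos: [651.2, -36.1, 39.3]
tool_rot: [[-0.14, 0.99, -0.0], [0.99, 0.14, 0.0], [0.0, -0.0, -1.0]]
wrist_force: [0.4, -0.1, -0.8]
finger_gap: 29.0
grip_force: 60.0
```

Emit:
servo_tool --pt "0.8 0 0 0 0 0" --pt "1.6 0 0 0 0 0" --pt "2.4 0 0 0 0 0" --pt "3.2 0 0 0 0 0" --pt "4 0 0 0 0 0" --pt "4.8 0 0 0 0 0" --pt "5.6 0 0 0 0 0" --pt "6 0 0 0 0 0"

```text
t: 17.0
eef_pos: [642.8, 23.6, 39.3]
tool_rot: [[-0.14, 0.99, -0.0], [0.99, 0.14, 0.0], [0.0, -0.0, -1.0]]
wrist_force: [1.0, 0.2, -0.4]
finger_gap: 28.8
grip_force: 60.0
```

Emit:
servo_tool --pt "0.3 0 0 0 0 0" --pt "0.6 0 0 0 0 0" --pt "0.9 0 0 0 0 0" --pt "1.0 0 0 0 0 0" --pt "1.0 0 0 0 0 0"

```text
t: 17.5
eef_pos: [641.6, 32.5, 39.3]
tool_rot: [[-0.14, 0.99, -0.0], [0.99, 0.14, -0.0], [-0.0, -0.0, -1.0]]
wrist_force: [0.0, 0.3, -0.6]
finger_gap: 28.8
grip_force: 60.0
```

Emit:
servo_tool --pt "0.15 0 0 0 0 0" --pt "0.3 0 0 0 0 0" --pt "0.45 0 0 0 0 0" --pt "0.6 0 0 0 0 0" --pt "0.6 0 0 0 0 0"

```text
t: 18.0
eef_pos: [641.5, 34.7, 39.7]
tool_rot: [[-0.141, 0.99, 0.001], [0.99, 0.141, -0.006], [-0.006, 0.001, -1.0]]
wrist_force: [1.9, -9.9, -0.8]
finger_gap: 28.6
grip_force: 60.0
```

Contact comes exactly where predicted. One more slight push, then let go and back away.

Emit:
servo_tool --pt "0.2 0 0 0 0 0" --pt "0.2 0 0 0 0 0" --pt "-0.35 0 0 0 0 0"

```text
t: 18.3
eef_pos: [641.6, 33.5, 39.5]
tool_rot: [[-0.139, 0.99, 0.0], [0.99, 0.139, -0.001], [-0.001, 0.0, -1.0]]
wrist_force: [-0.4, 0.2, -1.3]
finger_gap: 28.6
grip_force: 60.0
```

Emit:
servo_tool --pt "0 0 0 0 0 0" --pt "0 0 0 0 0 0" --pt "0 0 0 0 0 0" --pt "0 0 0 0 0 0" --pt "-0.1 0 -3 0 0 0" --pt "-0.2 0 -7 0 0 0" --pt "-0.3 0 -11 0 0 0" --pt "-0.3 0 -14 0 0 0" --gripper 0.2

```text
t: 19.1
eef_pos: [642.8, 32.4, 182.3]
tool_rot: [[-0.14, 0.99, 0.003], [0.99, 0.14, 0.0], [-0.0, 0.003, -1.0]]
wrist_force: [0.8, -0.2, 0.4]
finger_gap: 51.2
grip_force: 0.0
```

Emit:
servo_tool --pt "-4 -4 0 0 0 0" --pt "-8 -8 0 0 0 0" --pt "-12 -12 0 0 0 0" --pt "-16 -16 0 0 0 0" --pt "-20 -20 0 0 0 0" --pt "-20 -20 0 0 0 0" --pt "-20 -20 0 0 0 0"

```text
t: 19.8
eef_pos: [469.3, -196.3, 179.4]
tool_rot: [[-0.135, 0.991, -0.001], [0.991, 0.135, -0.001], [-0.001, -0.001, -1.0]]
wrist_force: [0.6, 0.8, 0.7]
finger_gap: 50.8
grip_force: 0.0
```

```bash
python3 -c "
from h import *
from tin import *; tin('pics/f.png')
for n in('top','scene'):
    p,d=imaging.capture(n);W=cloud(n,d);x,y,z=np.moveaxis(W,-1,0);v=p.max(2)
    h=(abs(x-640)<40)&(y>-30)&(y<95)&(z>52)&(z<66)
    r,w=rect(n,h,60);print(n,'handle+boss@60',h.sum(),np.round(np.r_[r[0],r[1],r[2]],2),'z',np.median(z[h]),'y range',w[:,1].min(),w[:,1].max())
a=cv2.imread('pics/f.png')[170:280,180:400];cv2.imwrite('pics/fc.png',cv2.resize(a,None,fx=3,fy=3,interpolation=2))"
```

```text
lid z 90.7 rect [619.23 188.29 104.32 185.28   7.98] fence-frame ext (seated: x -103..3, y -183..3) [[-101.7, 2.3], [-181.6, 3.2]]
[ 470.7 -195.   179.6] [1.  0.2 0.1] 50.860164573566784 19.85
top handle+boss@60 749 [638.33  43.48  36.57 104.72   6.27] z 57.18675433417498 y range -8.977957136674647 94.06923559617641
scene handle+boss@60 544 [639.09  41.12  41.39 101.63   7.09] z 58.16314477644684 y range -10.5296114868828 94.10513863973588
```

View pics/fc.png

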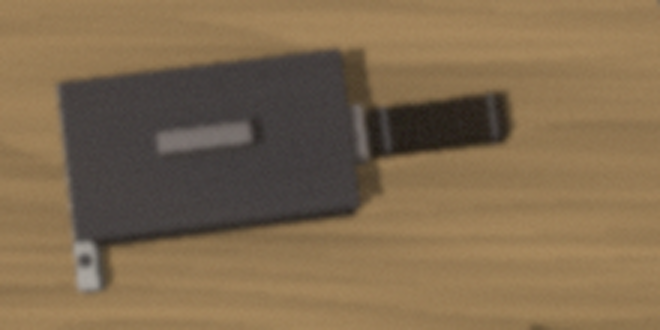

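The crop shows the tin flush in the corner and the handle (370–505,95–155) butted against the boss at (362,130). The shoulder gap is at most 2 mm, and nothing touches the robot.

```bash
python3 -c "
from cell import bot
print(bot.sign_off())"
```

```text
the job is handed in; nothing more can be done
None
```

The job is handed in at about 20 s of the 72 s allowed: the tin is flush in the fence corner, the probe was laid down and regripped, and its stem is home in the port with at most 2 mm of gap by camera. The jar and spare tin were not touched; the judge's verdict was not shown.

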